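# Rake a dropped connector out from under a desk riser

## Robot

A 6-joint arm with a two-finger parallel gripper is mounted at the origin on a cart in front of the work surface, level with it; the furniture and walls round the work are solid. World frame = base frame: x ahead of the robot, y to its left, z up, the work surface at z = 0. Lengths are in m, angles in rad, forces in N, time in s.
With the tool pointing down it reaches from about 0.3 to 0.875 m from the base axis. Payload 6.4 kg.
Tool frame: the origin (TCP) lies between the finger pads; the fingertips stand ctrl.tip_extent ahead of it and the grasp point (between the pads) is the TCP (ctrl.tip_extent is the distance from the TCP to the fingertips, in m); z points along the fingers, y is the line along which they close (so a half turn about z gives the same grasp; the last joint's range is limited). The gripper opens to 85 mm and grips with 20 to 120 N. Pads are 22 mm wide; open, the fingers measure 114 mm over their backs; the gripper's body (76 mm by 85 mm) begins 54 mm behind the grasp point. The pads swing forward as they close: fully open they stand 13 mm farther back than shut.
Start: joints at [-1.493, 0.181, 1.607, -0, 1.354, -0.206], TCP at [0.161, -0.552, 0.25] pointing down, gripper open.
Joint ranges: [-2.99, 2.99], [-0.89, 2.07], [0.3, 2.58], [-1.14, 4.28], [0, 2.63], [-3.12, 3.12]. Speed limits (rad/s): [2.57, 2.57, 3.01, 3.14, 3.14, 3.14].

## Interface

Orientations are given as a unit quaternion [w, x, y, z].
In Python, from bench import ctrl gives the robot as it stands.
- The arm moves only by the tool send_rows, never from a script. Its arguments are lists of equal length, an entry for each row: "dr": the turn, a rotation vector about the tool's x, y, z in units of 6 degrees (1.0 is 6 degrees), a list of three; "xyz": the shift along the tool's x, y, z in cm, a list of three; "jaw": the opening in per cent of the stroke, from 0 (shut) to 100 (fully open). In form: {"dr": [[wx, wy, wz], ...], "xyz": [[dx, dy, dz], ...], "jaw": [jaw, ...]}. A call has exactly 8 rows; each row is the pose to reach, as a shift and turn from the pose commanded when the call began, along the tool's axes at that moment; what a row does not reach only later rows make up. A row lasts 1/8 s, in which the tool goes at most 62.5 mm and 10.7 degrees, less where a joint would pass 70% of its speed; a pose out of reach is approached as far as the arm can. A call with a gripper value outside its range is refused whole. The fingers move at their own pace and stop on an object; the grip force is fixed at half the most. Time passes only in rows, so rows that repeat a pose let the fingers close, or fill a call up. It gives the time, the measured TCP pose, the force, the opening and the grip force at its end, in the units of the state.
- ctrl.get_obs(): the state, without advancing time (a new reading comes with each control period).
- ctrl.camera(name): name is "side" or "top" or "wrist"; returns the picture (400x640x3 uint8, red, green, blue); there is no depth.
- ctrl.calibration(name): a dict with "camera_matrix" (3x3 intrinsics, pixels), "world_from_camera" (4x4, takes a point from camera to world coordinates). Camera axes: x right, y up, looking along -z (the intrinsics and any distortion apply to the point x, -y, -z); pixel columns grow to the right and rows downward; lengths in m; the calibration is good to about 2 mm. A picture is of the moment at which its call begins: read the wrist's pose just before it. calibration takes no time and is no camera call; for the wrist camera it gives the pose at the moment of the call.
- ctrl.hand_in(): hands the job in; it is judged then, once.
The state is a dict: "time_s": time; "q": joint angles; "dq": joint speeds; "joint_efforts": joint torques, N m; "eef_pos": TCP position; "eef_rot": TCP orientation; "wrist_force": force on the tool from outside, world axes, zero at the start; "torque": the same for the moment, N m; "opening": opening from 0.0 (shut) to 1.0 (fully open); "grasp_force": force on a finger pad.
Only numpy, scipy, OpenCV 4.12 (cv2) and the standard library are available. Lean on these libraries where they do the work, as an engineer would, in place of code of your own. Each camera call takes 0.05 s, during which the arm holds its last target. There are 200 camera calls.

## Task

The little white connector strip has been dropped and lies deep under the low grey riser, behind a hidden foot. Take the flat rake by its orange handle, feel your way under the riser with it and drag the connector right out into the open on the desk, pressing neither the rake nor the connector hard against the riser or its foot (keep every push below about 1 kg, or 12 N at the very most), then lay the rake down flat on the desk, clear of the riser, and let go. Move the connector with the rake only, not with the fingers, and leave the tape measure, the screw box and the round conduit box where they are.

Things in the scene. Friction and masses are not known exactly. Their poses are not given: they have to be found in the camera images.
- riser: Low grey metal desk riser, fixed: 284 mm wide, 180 deep, 42 high. Origin on the desk in the middle of its front edge; x points into its depth, y along its width, z up. Open at the front only: 270 mm wide, 24 mm high under the front lip, 30 mm behind it; 7 mm walls at the sides and back (inside of the back at x = 173 mm). Phone and marker fixed on top, near the back.
- riser_hollow (a point): Point on the desk under the riser, 45 mm behind the middle of its front edge; axes as the riser's. On the line through it along y stands, out of sight, a rigid round foot, 16 mm across, from desk to deck: somewhere from y = 0 to y = +40 mm from this point. Its place is not measured; only touch tells. The connector lies farther in, mostly right behind the foot.
- rake: Flat steel T-shaped rake, 140 g. Origin on its underside below the handle's middle; x points to the head, z up. Handle: upright orange block, 76 mm long (x), 18 wide (y: grip across this), 38 high. Shank: flat bar 12 mm wide, 4 thick, from handle to head, at the underside. Head: crossbar centred at x = 190 mm, 66 mm long along y (33 to each side), 8 thick along x, 8 high from the underside.
- rake_grip (a point): Middle of the rake's handle, 24 mm above its underside: where to grip it; axes as the rake's.
- rake_head (a point): Centre of the rake's head, 190 mm ahead of the handle's middle and 4 mm above the underside; axes as the rake's.
- connector: The dropped part: small white connector strip, 30 mm long (y) by 16 mm wide (x); a solid base 6 mm high with sleeves up to 13 mm, about 30 g. Origin in the middle of its underside. It starts under the riser, 85 to 110 mm behind the front edge, and slides freely on the desk.
- tape_measure: Bystander: black and orange tape measure lying on the desk, 62 x 83 x 38 mm; origin in the middle of its underside. Leave it alone.
- screw_box: Bystander: small brown carton of screws, 56 x 85 x 42 mm; origin in the middle of its underside. Leave it alone.
- conduit_box: Bystander: round white conduit box with spouts, 84 x 103 x 29 mm; origin in the middle of its underside. Leave it alone.

How it is judged:
By the outcome, as a careful person would: the job done as asked, in the order asked, and still so for the second after the job is handed in, with the robot touching nothing.
It also fails if it takes over 64 s, if anything falls off the work surface, if the arm or the gripper's body presses on something with over 40 N, if the wrist force passes 120 N, or if a joint passes its speed limit or range.

## Working session

There is one attempt and no reset: what is moved stays moved. The work goes in short steps, Python scripts to look and compute and a tool call to move; the robot and the scene stay as the last step left them, time stands still between calls to the robot, and variables do not carry over. Pictures are saved under pics/ and viewed, at most 11 in all, crops included, and the job is handed in when it is done.

Besides the shell and the picture viewer there is one more tool, called in YAML: its name, and indented under it one key for each argument. send_rows: Moves the arm, as the interface text tells. Its arguments: {"type":"object","properties":{"dr":{"type":"array","items":{"type":"array","items":{"type":"number"}}},"xyz":{"type":"array","items":{"type":"array","items":{"type":"number"}}},"jaw":{"type":"array","items":{"type":"number"}}},"required":["dr","xyz","jaw"]}

```bash
ls; mkdir -p pics; python3 - <<'E'
from bench import ctrl
import cv2,numpy as np
o=ctrl.get_obs();print(o, ctrl.tip_extent)
for n in("top","side"):
    im=ctrl.camera(n);cv2.imwrite(f"pics/{n}0.png",im[:,:,::-1]);c=ctrl.calibration(n);print(n,np.round(c["camera_matrix"],1).tolist(),np.round(c["world_from_camera"],4).tolist(),[k for k in c])
E
```

```text
pics
{'time_s': 0.0, 'q': array([-1.49328563e+00,  1.81563207e-01,  1.60799476e+00,  3.10991809e-05,
        1.35378928e+00, -2.06286837e-01]), 'dq': array([-0.00082621, -0.00040296,  0.00049255, -0.00094732, -0.00036069,
       -0.00098739]), 'joint_efforts': array([-5.51341564e-04, -4.44875300e+01, -3.51337874e+01, -3.98837037e-04,
        9.14860022e-03, -6.32143596e-06]), 'eef_pos': array([ 0.16099456, -0.55147045,  0.24937806]), 'eef_rot': array([-8.74497600e-04,  9.89949346e-01,  1.41419669e-01,  7.15986325e-05]), 'wrist_force': array([-0.40860687,  0.59607674, -0.5087736 ]), 'torque': array([-0.02764012,  0.05856758,  0.05169184]), 'grasp_force': 0.0, 'opening': 1.0000134381762513} 0.019
top [[485.8, 0.0, 314.8], [0.0, 485.8, 201.4], [0.0, 0.0, 1.0]] [[-0.0286, 0.9935, -0.1098, 0.3616], [-0.9995, -0.0302, -0.0129, -0.1448], [-0.0161, 0.1094, 0.9939, 1.3699], [0.0, 0.0, 0.0, 1.0]] ['camera_matrix', 'world_from_camera']
side [[499.0, 0.0, 318.2], [0.0, 499.0, 206.6], [0.0, 0.0, 1.0]] [[-0.999, -0.0385, 0.0217, 0.545], [0.038, -0.4966, 0.8671, 0.909], [-0.0226, 0.8671, 0.4976, 0.6523], [0.0, 0.0, 0.0, 1.0]] ['camera_matrix', 'world_from_camera']
```

View pics/top0.png

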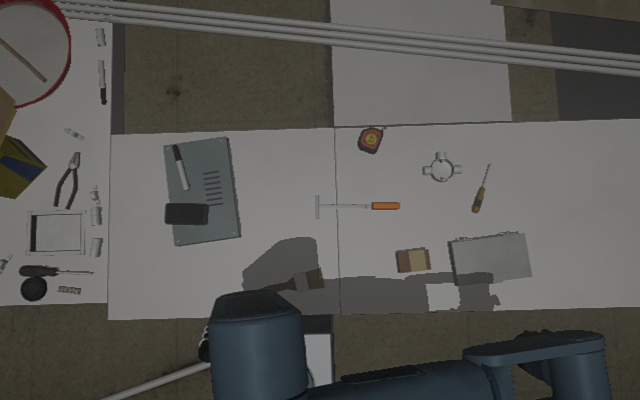

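View pics/side0.png

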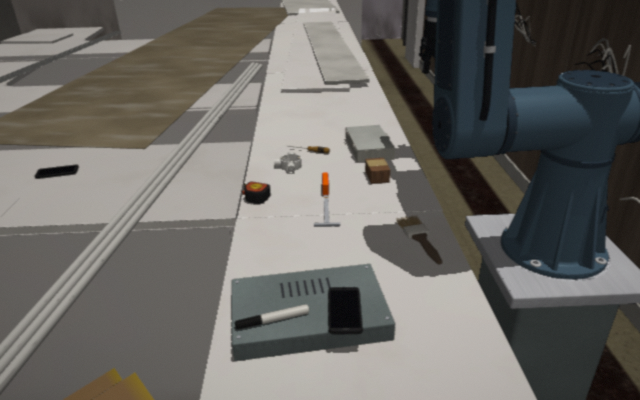

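The top view shows the riser at columns 165–240, rows 138–245. Its open front is on the right, facing world -y. The rake head is at (318,206) and the orange handle at (386,206), already pointing at the riser. The side view agrees.

```bash
cat > h.py <<'E'
import cv2,numpy as np
from bench import ctrl
def ray(n,uv,z,cal=None):
    c=cal or ctrl.calibration(n);K=c["camera_matrix"];T=c["world_from_camera"]
    uv=np.atleast_2d(np.array(uv,float))
    d=np.c_[(uv[:,0]-K[0,2])/K[0,0],-(uv[:,1]-K[1,2])/K[1,1],-np.ones(len(uv))]@T[:3,:3].T
    p=T[:3,3];return p+d*((z-p[2])/d[:,2])[:,None]
def proj(n,P):
    c=ctrl.calibration(n);K=c["camera_matrix"];T=c["world_from_camera"]
    q=(np.atleast_2d(P)-T[:3,3])@T[:3,:3];q=q*[1,-1,-1]
    return (q[:,:2]/q[:,2:])*[K[0,0],K[1,1]]+K[:2,2]
def orange(im):
    h=cv2.cvtColor(im,cv2.COLOR_RGB2HSV);return cv2.inRange(h,(3,170,120),(18,255,255))
E
python3 - <<'E'
from h import *
a=cv2.imread("pics/top0.png");s=cv2.imread("pics/side0.png")
A=cv2.resize(a[125:255,155:410],None,fx=3.1,fy=3.1,interpolation=cv2.INTER_CUBIC);cv2.imwrite("pics/cropt.png",A[:600,:800])
S=cv2.resize(s[165:365,222:402],None,fx=3,fy=3,interpolation=cv2.INTER_CUBIC);cv2.imwrite("pics/crops.png",S)
for n,i in(("top",a),("side",s)):
    m=orange(i[:,:,::-1].copy());k,l,st,ce=cv2.connectedComponentsWithStats(m)
    for j in range(1,k):
        if st[j,4]>15:
            print(n,st[j],ce[j],cv2.minAreaRect(np.argwhere(l==j)[:,::-1].astype(np.float32)))
E
```

```text
top [387 203  12   5  21] [393.42857143 203.9047619 ] ((392.5, 205.0), (4.0, 11.0), 90.0)
side [323 173   5  22  90] [325.16666667 182.01111111] ((325.0, 183.5), (21.0, 4.0), 90.0)
side [247 183  19   8  73] [254.54794521 186.7260274 ] ((256.0, 186.5), (18.0, 7.0), 0.0)
```

View pics/cropt.png

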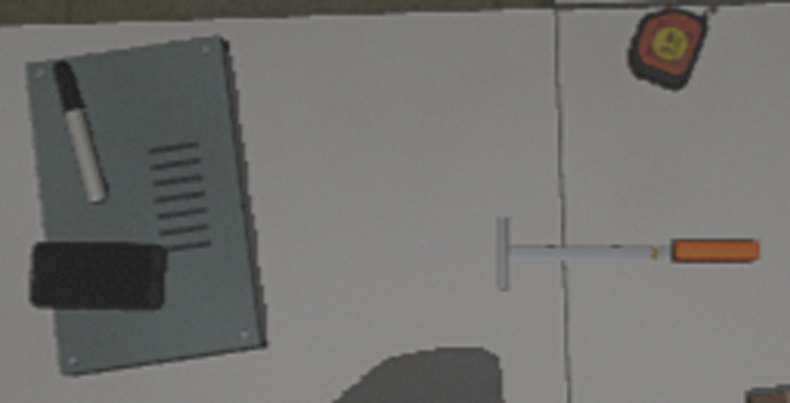

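View pics/crops.png

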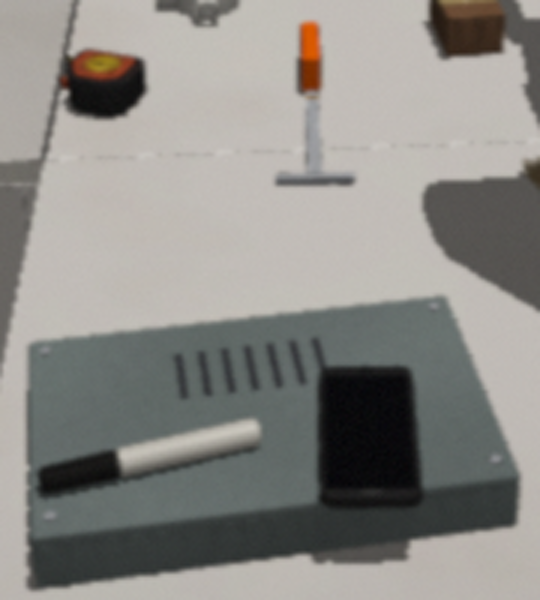

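The top crop shows the riser deck corners at crop pixels (27,63), (220,37), (259,347) and (63,375). The rake head is at (503,254) and the handle spans 672–760 at row 250. The side crop shows the deck corners at (30,343), (445,298), (517,478) and (33,540), the rake head at (315,180) and the handle at (310,57).

```bash
python3 - <<'E'
from h import *
t=lambda p:(np.array(p,float)+.5)/3.1-.5+[155,125]
s=lambda p:(np.array(p,float)+.5)/3-.5+[222,165]
np.set_printoptions(precision=4,suppress=True)
# order: front +x, front -x, back -x, back +x
T=ray("top",t([(221,37),(259,348),(63,376),(27,63)]),.042);S=ray("side",s([(29,343),(445,297),(518,477),(33,540)]),.042)
M=(T+S)/2
for P in(T,S,M):
    f=P[0]-P[1];b=P[3]-P[2];y=f+b;x=(P[2]+P[3]-P[0]-P[1]);print(P[:,:2].tolist(),"w",np.linalg.norm(f[:2]),np.linalg.norm(b[:2]),"d",np.linalg.norm(x)/2,"xang",np.degrees(np.arctan2(x[1],x[0])),"yang-90",np.degrees(np.arctan2(y[1],y[0]))+90,"front mid",(P[0]+P[1])/2,"ctr",P.mean(0))
print("head top",ray("top",t([(503,218),(503,254),(503,290)]),.008),"side",ray("side",s([(276,180),(315,180),(354,180)]),.006))
print("handle top",ray("top",t([(672,251),(716,250.5),(760,250)]),.038), "side top ends",ray("side",s([(310,23),(311,58)]),.038))
print("shank top",ray("top",t([(520,252.5),(650,252)]),.004))
print("tape",ray("top",t([(668,45)]),.038),"box",ray("top",[(413,260),(397,249),(431,272)],.042))
E
```

```text
[[0.6983267470153478, 0.11585359461201916], [0.4169990517882903, 0.08462971107807335], [0.3974000591740746, 0.258236385552104], [0.6800668276255062, 0.2917456197909163]] w 0.28305512361501173 0.28464604470472943 d 0.17577161195512936 xang 96.18237160919254 yang-90 96.54753828662 front mid [0.5577 0.1002 0.042 ] ctr [0.5482 0.1876 0.042 ]
[[0.7003462567920515, 0.11932496918572977], [0.4216396435447177, 0.0876887458473099], [0.40189308209324653, 0.263845551896962], [0.6781652436232726, 0.29664673535853625]] w 0.28049639372889856 0.2782125534064785 d 0.17797824483203314 xang 96.76448672251142 yang-90 96.62283660060423 front mid [0.561  0.1035 0.042 ] ctr [0.5505 0.1919 0.042 ]
[[0.6993365019036997, 0.11758928189887446], [0.419319347666504, 0.08615922846269163], [0.3996465706336606, 0.261040968724533], [0.6791160356243894, 0.29419617757472627]] w 0.28177553997126636 0.2814292979348528 d 0.17687264631317562 xang 96.47524475018567 yang-90 96.58488695599566 front mid [0.5593 0.1019 0.042 ] ctr [0.5494 0.1897 0.042 ]
head top [[ 0.5301 -0.1336  0.008 ]
 [ 0.4972 -0.1327  0.008 ]
 [ 0.4644 -0.1317  0.008 ]] side [[ 0.5312 -0.1291  0.006 ]
 [ 0.4994 -0.1267  0.006 ]
 [ 0.4677 -0.1244  0.006 ]]
handle top [[ 0.4923 -0.2829  0.038 ]
 [ 0.4916 -0.3219  0.038 ]
 [ 0.4909 -0.3608  0.038 ]] side top ends [[ 0.4917 -0.3529  0.038 ]
 [ 0.4943 -0.2816  0.038 ]]
shank top [[ 0.4985 -0.1482  0.004 ]
 [ 0.4954 -0.2664  0.004 ]]
tape [[ 0.6788 -0.287   0.038 ]] box [[ 0.3408 -0.3886  0.042 ]
 [ 0.3717 -0.3468  0.042 ]
 [ 0.3074 -0.4353  0.042 ]]
```

```bash
cat > mv.py <<'E'
# usage: mv.py w x y z yawdeg | mv.py r head_x head_y bottom_z yaw_rel_riser  -> prints dr,xyz ; keeps commanded pose in cmd.json
import json,os,sys,numpy as np
F="cmd.json"
c=json.load(open(F)) if os.path.exists(F) else [0.161,-0.552,0.25,16.26]
O=np.array([0.5597,0.1005]);A=96.55
u=lambda a:np.array([np.cos(np.radians(a)),np.sin(np.radians(a))])
def head2tcp(hx,hy,bz,rel,L=.190,gz=.024):
    h=O+hx*u(A)+hy*u(A+90);t=h-L*u(A+rel);return [*t,bz+gz,A+rel]
if __name__=="__main__":
    v=list(map(float,sys.argv[2:]))
    t=v if sys.argv[1]=="w" else head2tcp(*v)
    d=np.array(t[:2])-c[:2]; X=u(c[3]);Y=u(c[3]-90)
    s=np.round([d@X*100,d@Y*100,-(t[2]-c[2])*100],2);r=round(-(t[3]-c[3])/6,2)
    n=[*(np.array(c[:2])+X*s[0]/100+Y*s[1]/100),c[2]-s[2]/100,c[3]-6*r]
    json.dump(n,open(F,"w"));print("dr z",r,"xyz",s.tolist(),"->",np.round(n,4).tolist())
E
python3 mv.py w 0.4925 -0.3197 0.14 88.3; python3 mv.py w 0.4925 -0.3197 0.024 88.3
python3 - <<'E'
from bench import ctrl
import numpy as np
from scipy.spatial.transform import Rotation as R
o=ctrl.get_obs();w=ctrl.calibration("wrist");T=w["world_from_camera"];q=o["eef_rot"]
r=R.from_quat([*q[1:],q[0]]).as_matrix()
print(np.round(r.T@(T[:3,3]-o["eef_pos"]),3),np.round(r.T@T[:3,:3],2),w["camera_matrix"])
E
```

```text
dr z -12.01 xyz [38.33, -13.02, 11.0] -> [0.4925, -0.3197, 0.14, 88.32]
dr z 0.0 xyz [-0.0, -0.0, 11.6] -> [0.4925, -0.3197, 0.024, 88.32]
[ 0.076 -0.002 -0.124] [[-0.    0.95  0.3 ]
 [ 1.    0.    0.  ]
 [ 0.    0.3  -0.95]] [[347.74905398   0.         318.20022544]
 [  0.         347.74905398 199.82666008]
 [  0.           0.           1.        ]]
```

send_rows:
  dr:
    - [0, 0, -12.01]
    - [0, 0, -12.01]
    - [0, 0, -12.01]
    - [0, 0, -12.01]
    - [0, 0, -12.01]
    - [0, 0, -12.01]
    - [0, 0, -12.01]
    - [0, 0, -12.01]
  xyz:
    - [38.33, -13.02, 11]
    - [38.33, -13.02, 11]
    - [38.33, -13.02, 11]
    - [38.33, -13.02, 11]
    - [38.33, -13.02, 11]
    - [38.33, -13.02, 11]
    - [38.33, -13.02, 11]
    - [38.33, -13.02, 11]
  jaw: [60, 60, 60, 60, 60, 60, 60, 60]

```text
time_s: 1.1
eef_pos: [0.4937, -0.3167, 0.1385]
eef_rot: [-0.002, 0.716, 0.698, 0.0]
wrist_force: [-0.1, -1.5, -0.1]
opening: 0.6
grasp_force: 0.0
```

```bash
python3 - <<'E'
from h import *
c=ctrl.calibration("wrist");im=ctrl.camera("wrist");cv2.imwrite("pics/w1.png",im[:,:,::-1])
o=ctrl.get_obs();print(o["eef_pos"],o["eef_rot"])
k,l,st,ce=cv2.connectedComponentsWithStats(orange(im))
for j in range(1,k):
    if st[j,4]>100:
        pts=np.argwhere(l==j)[:,::-1].astype(np.float32);b=cv2.boxPoints(cv2.minAreaRect(pts));print(st[j],b.tolist(),ray("wrist",b,.038,c).round(4).tolist())
E
```

```text
[ 0.49282442 -0.31818944  0.13920154] [-1.07610664e-03  7.16663519e-01  6.97418256e-01 -1.36252551e-04]
[562 121  67  57 738] [[549.2274169921875, 155.78805541992188], [615.3643798828125, 109.72836303710938], [630.9744873046875, 132.14279174804688], [564.8375244140625, 178.20248413085938]] [[0.6444, -0.2823, 0.038], [0.6807, -0.2542, 0.038], [0.6937, -0.2684, 0.038], [0.6573, -0.2976, 0.038]]
[310 165  24  25 405] [[310.0, 165.0], [333.0, 165.0], [333.0, 189.0], [310.0, 189.0]] [[0.489, -0.2846, 0.038], [0.5041, -0.285, 0.038], [0.5039, -0.3013, 0.038], [0.4885, -0.3009, 0.038]]
[310 250  16  16 129] [[303.5697937011719, 255.8943634033203], [310.6792297363281, 249.3773956298828], [324.9999694824219, 265.00006103515625], [317.8905334472656, 271.51702880859375]] [[0.4824, -0.3501, 0.038], [0.4876, -0.3451, 0.038], [0.4975, -0.3576, 0.038], [0.4922, -0.3627, 0.038]]
```

View pics/w1.png

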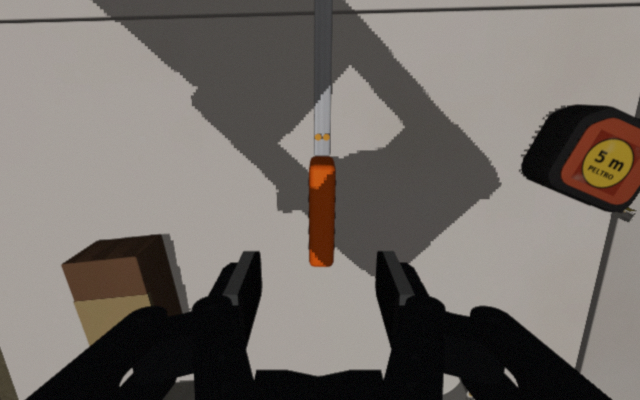

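The wrist picture shows the handle at columns 309–336, rows 157–266. It lies parallel to the tool and about 2.5 mm to the right of the finger middle (column 317.5).

send_rows:
  dr:
    - [0, 0, 0]
    - [0, 0, 0]
    - [0, 0, 0]
    - [0, 0, 0]
    - [0, 0, 0]
    - [0, 0, 0]
    - [0, 0, 0]
    - [0, 0, 0]
  xyz:
    - [0, 0.25, 4]
    - [0, 0.25, 8]
    - [0, 0.25, 11]
    - [0, 0.25, 11.6]
    - [0, 0.25, 11.6]
    - [0, 0.25, 11.6]
    - [0, 0.25, 11.6]
    - [0, 0.25, 11.6]
  jaw: [60, 60, 60, 60, 60, 0, 0, 0]

```text
time_s: 2.15
eef_pos: [0.496, -0.3207, 0.026]
eef_rot: [0.002, 0.717, 0.697, -0.0]
wrist_force: [-0.7, 0.0, 6.4]
opening: 0.206
grasp_force: 59.6
```

```bash
python3 mv.py w 0.4950 -0.3198 0.024 88.32; python3 - <<'E'
from h import *
o=ctrl.get_obs();print({k:np.round(o[k],3) for k in("time_s","eef_pos","eef_rot","wrist_force","torque","opening","grasp_force")})
E
```

```text
dr z 0.0 xyz [-0.0, 0.25, 0.0] -> [0.495, -0.3198, 0.024, 88.32]
{'time_s': np.float64(2.15), 'eef_pos': array([ 0.496, -0.321,  0.026]), 'eef_rot': array([ 0.002,  0.717,  0.697, -0.   ]), 'wrist_force': array([-0.699,  0.04 ,  6.395]), 'torque': array([ 0.034,  0.147, -0.053]), 'opening': np.float64(0.206), 'grasp_force': np.float64(59.559)}
```

```bash
python3 mv.py r -0.05 -0.065 0.03 0
```

```text
dr z -1.37 xyz [19.38, 15.1, -3.0] -> [0.6516, -0.1305, 0.054, 96.54]
```

send_rows:
  dr:
    - [0, 0, 0]
    - [0, 0, -0.2]
    - [0, 0, -0.5]
    - [0, 0, -0.8]
    - [0, 0, -1.1]
    - [0, 0, -1.37]
    - [0, 0, -1.37]
    - [0, 0, -1.37]
  xyz:
    - [0, 0, -2]
    - [3, 2, -3]
    - [7, 5, -3]
    - [11, 8.5, -3]
    - [15, 11.7, -3]
    - [18, 14, -3]
    - [19.38, 15.1, -3]
    - [19.38, 15.1, -3]
  jaw: [0, 0, 0, 0, 0, 0, 0, 0]

```text
time_s: 3.15
eef_pos: [0.6519, -0.1299, 0.0547]
eef_rot: [0.0, 0.665, 0.747, -0.0]
wrist_force: [0.0, -0.6, -2.6]
opening: 0.204
grasp_force: 58.8
```

```bash
python3 - <<'E'
from h import *
for n in("wrist","top"):
    c=ctrl.calibration(n);im=ctrl.camera(n);cv2.imwrite(f"pics/{n}2.png",im[:,:,::-1])
    if n=="top":
        cv2.imwrite("pics/top2c.png",cv2.resize(im[130:260,160:330,::-1],None,fx=4.4,fy=4.4,interpolation=cv2.INTER_CUBIC))
    o=ctrl.get_obs();print(n,{k:np.round(o[k],4).tolist() for k in("time_s","eef_pos","eef_rot","wrist_force","torque","opening")})
a=cv2.imread("pics/wrist2.png");b=cv2.imread("pics/top2c.png");a=cv2.resize(a[:,:,:],None,fx=.5,fy=.5) if 0 else a
s=cv2.imread("pics/top2.png")
cv2.imwrite("pics/two.png",np.vstack([a[:300],cv2.resize(s[130:260,160:330],(385,295)).copy() if 0 else cv2.resize(s[130:240,160:395],(640,300),interpolation=cv2.INTER_CUBIC)]))
E
```

```text
wrist {'time_s': 3.2, 'eef_pos': [0.6513, -0.1309, 0.0545], 'eef_rot': [-0.0, 0.6656, 0.7464, -0.0003], 'wrist_force': [0.3596, -0.1365, -2.177], 'torque': [-0.0777, 0.0026, -0.0104], 'opening': 0.2016}
top {'time_s': 3.25, 'eef_pos': [0.651, -0.1315, 0.0544], 'eef_rot': [-0.0001, 0.6659, 0.746, -0.0003], 'wrist_force': [0.0253, 0.1131, -1.5896], 'torque': [-0.0691, 0.0492, -0.0286], 'opening': 0.2024}
```

View pics/two.png

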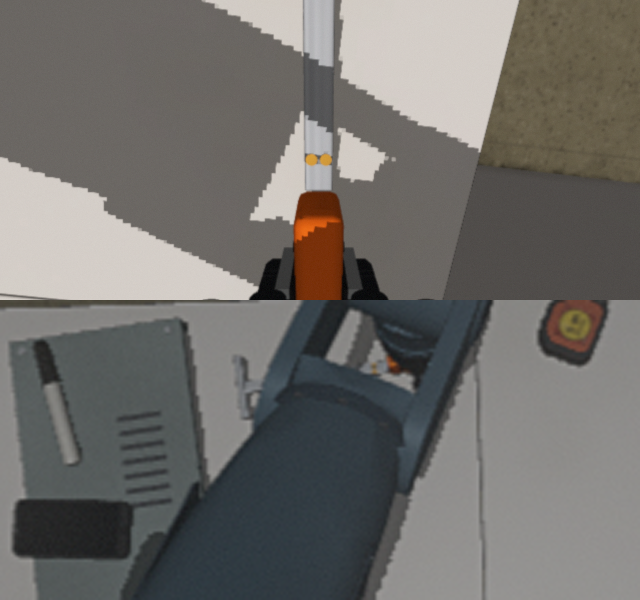

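The wrist view shows the rake straight in the jaws, with the shank centred at column 318. The top view shows the head in front of the riser at crop (240,386), which is full pixel (248,161).

```bash
python3 - <<'E'
from h import *
from mv import O,A,u
im=ctrl.camera("side");cv2.imwrite("pics/side2.png",im[:,:,::-1])
h=ray("top",[(248.1,161.5),(247.2,151),(249.5,171)],.038)
print(h)
o=ctrl.get_obs()
for p in h: d=p[:2]-O;print("riser frame",d@u(A),d@u(A+90), "len",np.linalg.norm(p[:2]-o["eef_pos"][:2]))
e=np.array([*(o["eef_pos"][:2]+.19*u(A)),.034]);print(e,proj("side",e),proj("top",e))
c=proj("side",e)[0].astype(int);y0,x0=max(c[1]-70,0),max(c[0]-100,0)
cv2.imwrite("pics/side2c.png",cv2.resize(im[y0:y0+140,x0:x0+200,::-1],None,fx=4,fy=4,interpolation=cv2.INTER_CUBIC));print(x0,y0)
E
```

```text
[[0.62636849 0.05529193 0.038     ]
 [0.65626217 0.05740983 0.038     ]
 [0.59939573 0.05175115 0.038     ]]
riser frame -0.0525178738885631 -0.06107642873662528 len 0.18862770435489257
riser frame -0.053823771687424485 -0.09101657068744512 len 0.18923726886011374
riser frame -0.05295875040487709 -0.03387583251833745 len 0.1905605718611892
[0.62911588 0.05701153 0.034     ] [[269.23010736 262.09106805]] [[247.69175434 160.82575739]]
169 192
```

View pics/side2c.png

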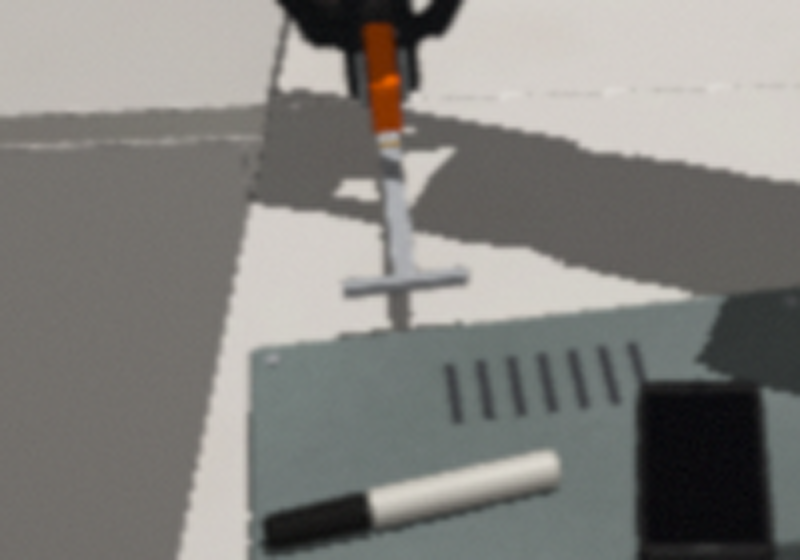

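The side view puts the head at (270,262), within about 1 px of the prediction, and parallel to the riser front. Next I lower it and enter at y = -60 mm.

```bash
python3 mv.py r -0.03 -0.06 0.004 0; python3 mv.py r 0.045 -0.06 0.004 0;python3 mv.py r 0.045 -0.045 0.004 0
```

```text
dr z -0.0 xyz [1.99, -0.5, 2.6] -> [0.6444, -0.1113, 0.028, 96.54]
dr z -0.0 xyz [7.5, 0.0, 0.0] -> [0.6359, -0.0368, 0.028, 96.54]
dr z -0.0 xyz [0.0, -1.5, 0.0] -> [0.6209, -0.0385, 0.028, 96.54]
```

send_rows:
  dr:
    - [0, 0, 0]
    - [0, 0, 0]
    - [0, 0, 0]
    - [0, 0, 0]
    - [0, 0, 0]
    - [0, 0, 0]
    - [0, 0, 0]
    - [0, 0, 0]
  xyz:
    - [1, -0.3, 1]
    - [1.99, -0.5, 2]
    - [1.99, -0.5, 2.4]
    - [1.99, -0.5, 2.6]
    - [1.99, -0.5, 2.6]
    - [1.99, -0.5, 2.6]
    - [1.99, -0.5, 2.6]
    - [1.99, -0.5, 2.6]
  jaw: [0, 0, 0, 0, 0, 0, 0, 0]

```text
time_s: 4.3
eef_pos: [0.6445, -0.1114, 0.0285]
eef_rot: [0.0, 0.666, 0.746, 0.0]
wrist_force: [-0.8, 0.9, -1.8]
opening: 0.198
grasp_force: 58.8
```

send_rows:
  dr:
    - [0, 0, 0]
    - [0, 0, 0]
    - [0, 0, 0]
    - [0, 0, 0]
    - [0, 0, 0]
    - [0, 0, 0]
    - [0, 0, 0]
    - [0, 0, 0]
  xyz:
    - [1, 0, 0]
    - [2, 0, 0]
    - [3.2, 0, 0]
    - [4.4, 0, 0]
    - [5.6, 0, 0]
    - [6.8, 0, 0]
    - [7.5, 0, 0]
    - [7.5, 0, 0]
  jaw: [0, 0, 0, 0, 0, 0, 0, 0]

```text
time_s: 5.3
eef_pos: [0.6358, -0.0362, 0.0283]
eef_rot: [-0.0, 0.665, 0.747, -0.0]
wrist_force: [-0.1, 0.4, -1.6]
opening: 0.197
grasp_force: 58.8
```

```bash
cat > st.py <<'E'
from h import *
from mv import O,A,u
o=ctrl.get_obs();q=o["eef_rot"];yaw=2*np.degrees(np.arctan2(q[2],q[1]))
h=o["eef_pos"][:2]+.19*u(yaw)-O
f=o["wrist_force"]
print("t",round(o["time_s"],2),"head riser mm",np.round([h@u(A)*1e3,h@u(A+90)*1e3],1),"z",round(o["eef_pos"][2]*1e3,1),"yaw",round(yaw,2),"F rx,ry,z",np.round([f[:2]@u(A),f[:2]@u(A+90),f[2]],2),"T",np.round(o["torque"],3),"op",round(o["opening"],3))
E
python3 st.py
```

```text
t 5.3 head riser mm [ 45.5 -59.9] z 28.3 yaw 96.59 F rx,ry,z [ 0.37  0.03 -1.64] T [-0.051 -0.023 -0.002] op 0.197
```

send_rows:
  dr:
    - [0, 0, 0]
    - [0, 0, 0]
    - [0, 0, 0]
    - [0, 0, 0]
    - [0, 0, 0]
    - [0, 0, 0]
    - [0, 0, 0]
    - [0, 0, 0]
  xyz:
    - [0, -0.3, 0]
    - [0, -0.6, 0]
    - [0, -0.9, 0]
    - [0, -1.2, 0]
    - [0, -1.4, 0]
    - [0, -1.5, 0]
    - [0, -1.5, 0]
    - [0, -1.5, 0]
  jaw: [0, 0, 0, 0, 0, 0, 0, 0]

```text
time_s: 6.3
eef_pos: [0.6211, -0.0384, 0.0283]
eef_rot: [0.0, 0.666, 0.746, 0.0]
wrist_force: [0.1, -0.6, -1.2]
opening: 0.2
grasp_force: 58.8
```

send_rows:
  dr:
    - [0, 0, 0]
    - [0, 0, 0]
    - [0, 0, 0]
    - [0, 0, 0]
    - [0, 0, 0]
    - [0, 0, 0]
    - [0, 0, 0]
    - [0, 0, 0]
  xyz:
    - [0, -0.1, 0]
    - [0, -0.2, 0]
    - [0, -0.3, 0]
    - [0, -0.4, 0]
    - [0, -0.5, 0]
    - [0, -0.5, 0]
    - [0, -0.5, 0]
    - [0, -0.5, 0]
  jaw: [0, 0, 0, 0, 0, 0, 0, 0]

```text
time_s: 7.3
eef_pos: [0.6161, -0.039, 0.0283]
eef_rot: [0.0, 0.666, 0.746, 0.0]
wrist_force: [-0.5, -0.1, -0.7]
opening: 0.199
grasp_force: 58.8
```

```bash
python3 st.py
```

```text
t 7.3 head riser mm [ 44.9 -40.1] z 28.3 yaw 96.54 F rx,ry,z [-0.09  0.51 -0.74] T [-0.061  0.002  0.008] op 0.199
```

send_rows:
  dr:
    - [0, 0, 0]
    - [0, 0, 0]
    - [0, 0, 0]
    - [0, 0, 0]
    - [0, 0, 0]
    - [0, 0, 0]
    - [0, 0, 0]
    - [0, 0, 0]
  xyz:
    - [0, -0.1, 0]
    - [0, -0.2, 0]
    - [0, -0.3, 0]
    - [0, -0.4, 0]
    - [0, -0.5, 0]
    - [0, -0.5, 0]
    - [0, -0.5, 0]
    - [0, -0.5, 0]
  jaw: [0, 0, 0, 0, 0, 0, 0, 0]

```text
time_s: 8.3
eef_pos: [0.6111, -0.0396, 0.0283]
eef_rot: [0.0, 0.666, 0.746, 0.0]
wrist_force: [-0.5, -0.1, -1.5]
opening: 0.2
grasp_force: 58.8
```

```bash
python3 st.py
```

```text
t 8.3 head riser mm [ 44.9 -35.1] z 28.3 yaw 96.54 F rx,ry,z [-0.02  0.54 -1.47] T [-0.124  0.004 -0.039] op 0.2
```

send_rows:
  dr:
    - [0, 0, 0]
    - [0, 0, 0]
    - [0, 0, 0]
    - [0, 0, 0]
    - [0, 0, 0]
    - [0, 0, 0]
    - [0, 0, 0]
    - [0, 0, 0]
  xyz:
    - [0, -0.1, 0]
    - [0, -0.2, 0]
    - [0, -0.3, 0]
    - [0, -0.4, 0]
    - [0, -0.5, 0]
    - [0, -0.5, 0]
    - [0, -0.5, 0]
    - [0, -0.5, 0]
  jaw: [0, 0, 0, 0, 0, 0, 0, 0]

```text
time_s: 9.3
eef_pos: [0.6063, -0.0402, 0.0284]
eef_rot: [0.0, 0.666, 0.746, 0.0]
wrist_force: [1.9, 0.4, -1.9]
opening: 0.198
grasp_force: 58.9
```

```bash
python3 st.py
```

```text
t 9.3 head riser mm [ 44.9 -30.3] z 28.4 yaw 96.53 F rx,ry,z [ 0.19 -1.97 -1.89] T [-0.106 -0.351 -0.286] op 0.198
```

Contact: -2.5 N sideways and -0.29 N m, so the foot is at y ≈ 9 mm. I back off, lift above connector height, and pass on to the back.

send_rows:
  dr:
    - [0, 0, 0]
    - [0, 0, 0]
    - [0, 0, 0]
    - [0, 0, 0]
    - [0, 0, 0]
    - [0, 0, 0]
    - [0, 0, 0]
    - [0, 0, 0]
  xyz:
    - [0, 0.6, 0]
    - [0, 1.2, 0]
    - [0.5, 1.2, 0]
    - [1, 1.2, -0.3]
    - [1, 1.2, -0.7]
    - [1, 1.2, -1.1]
    - [1, 1.2, -1.25]
    - [1, 1.2, -1.25]
  jaw: [0, 0, 0, 0, 0, 0, 0, 0]

```text
time_s: 10.3
eef_pos: [0.617, -0.029, 0.0411]
eef_rot: [0.0, 0.666, 0.746, 0.0]
wrist_force: [0.1, 0.2, -1.2]
opening: 0.2
grasp_force: 58.8
```

```bash
python3 st.py
```

```text
t 10.3 head riser mm [ 54.8 -42.2] z 41.1 yaw 96.53 F rx,ry,z [ 0.16 -0.16 -1.2 ] T [-0.032 -0.01   0.042] op 0.2
```

send_rows:
  dr:
    - [0, 0, 0]
    - [0, 0, 0]
    - [0, 0, 0]
    - [0, 0, 0]
    - [0, 0, 0]
    - [0, 0, 0]
    - [0, 0, 0]
    - [0, 0, 0]
  xyz:
    - [1, 0, 0]
    - [2.2, 0, 0]
    - [3.4, 0, 0]
    - [4.6, 0, 0]
    - [5.8, 0, 0]
    - [6.8, 0, 0]
    - [7.5, 0, 0]
    - [7.5, 0, 0]
  jaw: [0, 0, 0, 0, 0, 0, 0, 0]

```text
time_s: 11.3
eef_pos: [0.6082, 0.0462, 0.0408]
eef_rot: [-0.0, 0.665, 0.747, -0.0]
wrist_force: [-0.1, -0.3, -2.2]
opening: 0.201
grasp_force: 58.8
```

```bash
python3 st.py
```

```text
t 11.3 head riser mm [130.5 -41.9] z 40.8 yaw 96.59 F rx,ry,z [-0.33  0.09 -2.16] T [-0.066  0.024 -0.039] op 0.201
```

Next, sideways +30 mm to y = -12, then lower by 14 mm.

send_rows:
  dr:
    - [0, 0, 0]
    - [0, 0, 0]
    - [0, 0, 0]
    - [0, 0, 0]
    - [0, 0, 0]
    - [0, 0, 0]
    - [0, 0, 0]
    - [0, 0, 0]
  xyz:
    - [0, -0.6, 0]
    - [0, -1.2, 0]
    - [0, -1.8, 0]
    - [0, -2.4, 0]
    - [0, -3, 0]
    - [0, -3, 0]
    - [0, -3, 0.3]
    - [0, -3, 0.6]
  jaw: [0, 0, 0, 0, 0, 0, 0, 0]

```text
time_s: 12.3
eef_pos: [0.5787, 0.0422, 0.0346]
eef_rot: [0.0, 0.666, 0.746, 0.0]
wrist_force: [-0.3, 1.3, -1.6]
opening: 0.197
grasp_force: 58.8
```

```bash
python3 st.py
```

```text
t 12.3 head riser mm [129.9 -12.3] z 34.6 yaw 96.54 F rx,ry,z [ 1.32  0.19 -1.58] T [-0.033 -0.056  0.016] op 0.197
```

send_rows:
  dr:
    - [0, 0, 0]
    - [0, 0, 0]
    - [0, 0, 0]
    - [0, 0, 0]
    - [0, 0, 0]
    - [0, 0, 0]
    - [0, 0, 0]
    - [0, 0, 0]
  xyz:
    - [0, 0, 0.4]
    - [0, 0, 0.75]
    - [0, 0, 0.75]
    - [-0.4, 0, 0.75]
    - [-0.9, 0, 0.75]
    - [-1.4, 0, 0.75]
    - [-1.9, 0, 0.75]
    - [-2.4, 0, 0.75]
  jaw: [0, 0, 0, 0, 0, 0, 0, 0]

```text
time_s: 13.3
eef_pos: [0.5813, 0.0179, 0.0273]
eef_rot: [0.0, 0.666, 0.746, 0.0]
wrist_force: [0.6, -0.3, -2.4]
opening: 0.199
grasp_force: 58.8
```

```bash
python3 st.py
```

```text
t 13.3 head riser mm [105.5 -12.1] z 27.3 yaw 96.53 F rx,ry,z [-0.38 -0.56 -2.38] T [-0.022  0.005 -0.001] op 0.199
```

send_rows:
  dr:
    - [0, 0, 0]
    - [0, 0, 0]
    - [0, 0, 0]
    - [0, 0, 0]
    - [0, 0, 0]
    - [0, 0, 0]
    - [0, 0, 0]
    - [0, 0, 0]
  xyz:
    - [-0.2, 0, 0]
    - [-0.4, 0, 0]
    - [-0.6, 0, 0]
    - [-0.8, 0, 0]
    - [-1, 0, 0]
    - [-1.1, 0, 0]
    - [-1.2, 0, 0]
    - [-1.2, 0, 0]
  jaw: [0, 0, 0, 0, 0, 0, 0, 0]

```text
time_s: 14.3
eef_pos: [0.5826, 0.0064, 0.0273]
eef_rot: [0.0, 0.666, 0.746, -0.0]
wrist_force: [0.1, -0.1, -1.3]
opening: 0.201
grasp_force: 58.8
```

```bash
python3 st.py
```

```text
t 14.3 head riser mm [ 93.9 -12.1] z 27.3 yaw 96.54 F rx,ry,z [-0.16 -0.08 -1.33] T [ 0.014 -0.037 -0.002] op 0.201
```

send_rows:
  dr:
    - [0, 0, 0]
    - [0, 0, 0]
    - [0, 0, 0]
    - [0, 0, 0]
    - [0, 0, 0]
    - [0, 0, 0]
    - [0, 0, 0]
    - [0, 0, 0]
  xyz:
    - [0.7, 0, 0]
    - [0.7, 1, 0]
    - [0.7, 2.5, 0]
    - [0.7, 4, 0]
    - [0.7, 5, 0]
    - [0.3, 5, 0]
    - [-0.5, 5, 0]
    - [-1.2, 5, 0]
  jaw: [0, 0, 0, 0, 0, 0, 0, 0]

```text
time_s: 15.3
eef_pos: [0.6332, -0.0005, 0.0272]
eef_rot: [-0.0, 0.666, 0.746, -0.0]
wrist_force: [0.9, -0.3, -0.5]
opening: 0.202
grasp_force: 58.8
```

send_rows:
  dr:
    - [0, 0, 0]
    - [0, 0, 0]
    - [0, 0, 0]
    - [0, 0, 0]
    - [0, 0, 0]
    - [0, 0, 0]
    - [0, 0, 0]
    - [0, 0, 0]
  xyz:
    - [0, 0, 0]
    - [0, -0.5, 0]
    - [0, -1, 0]
    - [0, -1.5, 0]
    - [0, -2, 0]
    - [0, -2.5, 0]
    - [0, -3, 0]
    - [0, -3.5, 0]
  jaw: [0, 0, 0, 0, 0, 0, 0, 0]

```text
time_s: 16.3
eef_pos: [0.5986, -0.0038, 0.0273]
eef_rot: [0.0, 0.666, 0.746, -0.0]
wrist_force: [0.4, 0.2, -1.0]
opening: 0.202
grasp_force: 58.8
```

```bash
python3 st.py
```

```text
t 16.3 head riser mm [ 82.  -26.7] z 27.3 yaw 96.54 F rx,ry,z [ 0.14 -0.43 -0.98] T [-0.019 -0.063  0.041] op 0.202
```

send_rows:
  dr:
    - [0, 0, 0]
    - [0, 0, 0]
    - [0, 0, 0]
    - [0, 0, 0]
    - [0, 0, 0]
    - [0, 0, 0]
    - [0, 0, 0]
    - [0, 0, 0]
  xyz:
    - [0, -0.4, 0]
    - [0, -0.8, 0]
    - [0, -1.1, 0]
    - [0, -1.4, 0]
    - [0, -1.6, 0]
    - [0, -1.8, 0]
    - [0, -1.9, 0]
    - [0, -1.9, 0]
  jaw: [0, 0, 0, 0, 0, 0, 0, 0]

```text
time_s: 17.3
eef_pos: [0.5799, -0.0059, 0.0273]
eef_rot: [-0.0, 0.666, 0.746, -0.0]
wrist_force: [0.3, -0.4, -0.8]
opening: 0.201
grasp_force: 58.8
```

```bash
python3 st.py
```

```text
t 17.3 head riser mm [82. -8.] z 27.3 yaw 96.54 F rx,ry,z [-0.39 -0.23 -0.84] T [ 0.004  0.052 -0.032] op 0.201
```

send_rows:
  dr:
    - [0, 0, 0]
    - [0, 0, 0]
    - [0, 0, 0]
    - [0, 0, 0]
    - [0, 0, 0]
    - [0, 0, 0]
    - [0, 0, 0]
    - [0, 0, 0]
  xyz:
    - [0, 1.2, 0]
    - [0, 2.4, 0]
    - [0, 3.4, 0]
    - [-0.5, 3.4, 0]
    - [-2.5, 3.4, 0]
    - [-5, 3.4, 0]
    - [-7.5, 3.4, 0]
    - [-10, 3.4, 0]
  jaw: [0, 0, 0, 0, 0, 0, 0, 0]

```text
time_s: 18.3
eef_pos: [0.6251, -0.1036, 0.0273]
eef_rot: [-0.0, 0.666, 0.746, -0.0]
wrist_force: [0.5, -0.2, -1.4]
opening: 0.2
grasp_force: 58.8
```

```bash
python3 st.py
```

```text
t 18.3 head riser mm [-20.2 -41.8] z 27.3 yaw 96.5 F rx,ry,z [-0.24 -0.53 -1.45] T [ 0.014  0.036 -0.043] op 0.2
```

send_rows:
  dr:
    - [0, 0, 0]
    - [0, 0, 0]
    - [0, 0, 0]
    - [0, 0, 0]
    - [0, 0, 0]
    - [0, 0, 0]
    - [0, 0, 0]
    - [0, 0, 0]
  xyz:
    - [0, -1.5, 0]
    - [0, -3, 0]
    - [0, -5, 0]
    - [0, -7, 0]
    - [0, -9, 0]
    - [0, -10, 0]
    - [0, -10, 0]
    - [0, -10, 0]
  jaw: [0, 0, 0, 0, 0, 0, 0, 0]

```text
time_s: 19.3
eef_pos: [0.5267, -0.1133, 0.0276]
eef_rot: [0.001, 0.666, 0.746, 0.0]
wrist_force: [-0.5, -0.3, -1.2]
opening: 0.202
grasp_force: 58.9
```

```bash
python3 st.py; python3 - <<'E'
from h import *
im=ctrl.camera("side")
cv2.imwrite("pics/side3c.png",cv2.resize(im[180:330,220:420,::-1],None,fx=4,fy=4,interpolation=cv2.INTER_CUBIC))
E
```

```text
t 19.3 head riser mm [-18.6  57.1] z 27.6 yaw 96.53 F rx,ry,z [-0.29  0.58 -1.15] T [-0.033 -0.014  0.018] op 0.202
```

View pics/side3c.png

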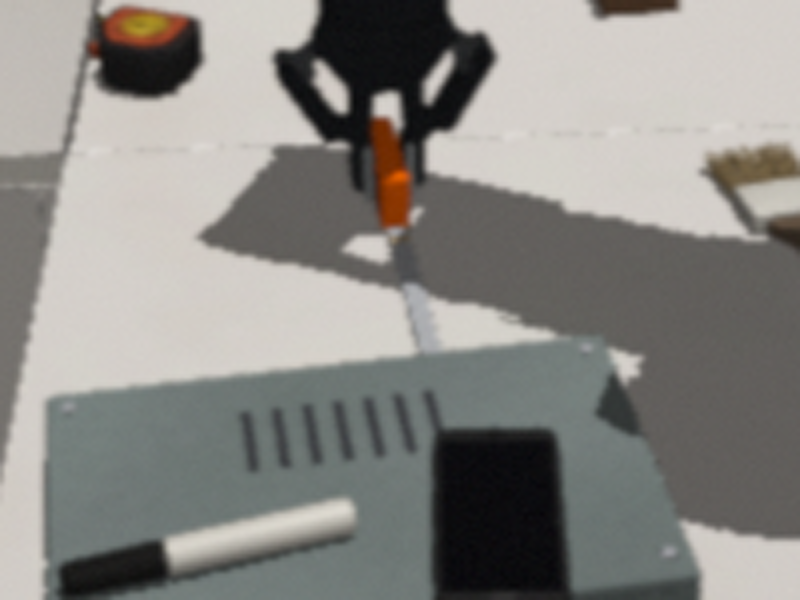

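The side view shows the head hidden just in front of the lip, with the shank entering at crop (428,350). The rake is straight in the jaws and nothing has been disturbed. I enter on the +y side.

send_rows:
  dr:
    - [0, 0, 0]
    - [0, 0, 0]
    - [0, 0, 0]
    - [0, 0, 0]
    - [0, 0, 0]
    - [0, 0, 0]
    - [0, 0, 0]
    - [0, 0, 0]
  xyz:
    - [1.2, 0, 0]
    - [2.4, 0, 0]
    - [3.6, 0, 0]
    - [4.6, 0, 0]
    - [5.4, 0, -0.2]
    - [6, 0, -0.7]
    - [6.5, 0, -1.2]
    - [7, 0, -1.35]
  jaw: [0, 0, 0, 0, 0, 0, 0, 0]

```text
time_s: 20.35
eef_pos: [0.5183, -0.0432, 0.0415]
eef_rot: [0.001, 0.666, 0.746, 0.0]
wrist_force: [-0.4, -0.1, -1.8]
opening: 0.203
grasp_force: 58.9
```

```bash
python3 st.py
```

```text
t 20.35 head riser mm [51.9 57.5] z 41.5 yaw 96.53 F rx,ry,z [-0.04  0.42 -1.85] T [-0.031 -0.01  -0.006] op 0.203
```

send_rows:
  dr:
    - [0, 0, 0]
    - [0, 0, 0]
    - [0, 0, 0]
    - [0, 0, 0]
    - [0, 0, 0]
    - [0, 0, 0]
    - [0, 0, 0]
    - [0, 0, 0]
  xyz:
    - [1.2, 0, 0]
    - [2.4, 0, 0]
    - [3.6, 0, 0]
    - [4.8, 0, 0]
    - [6, 0, 0]
    - [7.2, 0, 0]
    - [7.8, 0, 0]
    - [7.8, 0, 0]
  jaw: [0, 0, 0, 0, 0, 0, 0, 0]

```text
time_s: 21.35
eef_pos: [0.5089, 0.0347, 0.0408]
eef_rot: [-0.0, 0.665, 0.747, -0.0]
wrist_force: [-0.2, 0.3, -1.4]
opening: 0.204
grasp_force: 58.9
```

send_rows:
  dr:
    - [0, 0, 0]
    - [0, 0, 0]
    - [0, 0, 0]
    - [0, 0, 0]
    - [0, 0, 0]
    - [0, 0, 0]
    - [0, 0, 0]
    - [0, 0, 0]
  xyz:
    - [0, 0, 0.4]
    - [0, 0, 0.8]
    - [0, 0, 1.2]
    - [0, 0, 1.4]
    - [0, 0, 1.4]
    - [-0.4, 0, 1.4]
    - [-0.9, 0, 1.4]
    - [-1.5, 0, 1.4]
  jaw: [0, 0, 0, 0, 0, 0, 0, 0]

```text
time_s: 22.35
eef_pos: [0.5108, 0.0189, 0.0269]
eef_rot: [0.0, 0.666, 0.746, 0.0]
wrist_force: [0.2, 0.0, -0.8]
opening: 0.206
grasp_force: 58.9
```

```bash
python3 st.py
```

```text
t 22.35 head riser mm [114.5  57.9] z 26.9 yaw 96.54 F rx,ry,z [ 0.01 -0.23 -0.79] T [-0.058  0.058  0.004] op 0.206
```

send_rows:
  dr:
    - [0, 0, 0]
    - [0, 0, 0]
    - [0, 0, 0]
    - [0, 0, 0]
    - [0, 0, 0]
    - [0, 0, 0]
    - [0, 0, 0]
    - [0, 0, 0]
  xyz:
    - [-0.6, 0, 0]
    - [-1.2, 0, 0]
    - [-1.8, 0, 0]
    - [-2.4, 0, 0]
    - [-2.9, 0, 0]
    - [-3.3, 0, 0]
    - [-3.6, 0, 0]
    - [-3.8, 0, 0]
  jaw: [0, 0, 0, 0, 0, 0, 0, 0]

```text
time_s: 23.35
eef_pos: [0.515, -0.0185, 0.0268]
eef_rot: [-0.0, 0.666, 0.746, 0.0]
wrist_force: [-0.2, 0.5, -2.1]
opening: 0.198
grasp_force: 58.9
```

```bash
python3 st.py
```

```text
t 23.35 head riser mm [76.8 58. ] z 26.8 yaw 96.54 F rx,ry,z [ 0.49  0.12 -2.14] T [-0.028  0.04  -0.035] op 0.198
```

send_rows:
  dr:
    - [0, 0, 0]
    - [0, 0, 0]
    - [0, 0, 0]
    - [0, 0, 0]
    - [0, 0, 0]
    - [0, 0, 0]
    - [0, 0, 0]
    - [0, 0, 0]
  xyz:
    - [-0.2, 0, 0]
    - [-0.4, 0, 0]
    - [-0.6, 0, 0]
    - [-0.8, 0, 0]
    - [-0.9, 0, 0]
    - [-1, 0, 0]
    - [-1.1, 0, 0]
    - [-1.1, 0, 0]
  jaw: [0, 0, 0, 0, 0, 0, 0, 0]

```text
time_s: 24.35
eef_pos: [0.5163, -0.0294, 0.0268]
eef_rot: [0.0, 0.666, 0.746, -0.0]
wrist_force: [0.1, -0.3, -1.2]
opening: 0.204
grasp_force: 58.9
```

```bash
python3 st.py
```

```text
t 24.35 head riser mm [65.9 57.9] z 26.8 yaw 96.54 F rx,ry,z [-0.26 -0.09 -1.24] T [-0.021  0.011 -0.045] op 0.204
```

send_rows:
  dr:
    - [0, 0, 0]
    - [0, 0, 0]
    - [0, 0, 0]
    - [0, 0, 0]
    - [0, 0, 0]
    - [0, 0, 0]
    - [0, 0, 0]
    - [0, 0, 0]
  xyz:
    - [-0.3, 0, 0]
    - [-0.7, 0, 0]
    - [-1.1, 0, 0]
    - [-1.5, 0, 0]
    - [-2, 0, 0]
    - [-2.5, 0, 0]
    - [-3, 0, 0]
    - [-3.5, 0, 0]
  jaw: [0, 0, 0, 0, 0, 0, 0, 0]

```text
time_s: 25.35
eef_pos: [0.5203, -0.0645, 0.0268]
eef_rot: [-0.0, 0.666, 0.746, -0.0]
wrist_force: [-0.4, 0.4, -1.8]
opening: 0.197
grasp_force: 58.9
```

```bash
python3 st.py
```

```text
t 25.35 head riser mm [30.6 57.9] z 26.8 yaw 96.53 F rx,ry,z [ 0.47  0.34 -1.81] T [0.026 0.019 0.035] op 0.197
```

send_rows:
  dr:
    - [0, 0, 0]
    - [0, 0, 0]
    - [0, 0, 0]
    - [0, 0, 0]
    - [0, 0, 0]
    - [0, 0, 0]
    - [0, 0, 0]
    - [0, 0, 0]
  xyz:
    - [-0.5, 0, 0]
    - [-1, 0, 0]
    - [-1.5, 0, 0]
    - [-2, 0, 0]
    - [-2.5, 0, 0]
    - [-3, 0, 0]
    - [-3.5, 0, 0]
    - [-4, 0, 0]
  jaw: [0, 0, 0, 0, 0, 0, 0, 0]

```text
time_s: 26.35
eef_pos: [0.5248, -0.1042, 0.0268]
eef_rot: [-0.0, 0.666, 0.746, 0.0]
wrist_force: [0.1, 0.1, -1.0]
opening: 0.197
grasp_force: 58.9
```

```bash
python3 st.py; python3 - <<'E'
from h import *
s=ctrl.camera("side");w=ctrl.camera("wrist")
a=cv2.resize(s[200:330,230:420,::-1],(640,400),interpolation=cv2.INTER_CUBIC)
cv2.imwrite("pics/four.png",np.vstack([a,w[:200,:,::-1]]))
E
```

```text
t 26.35 head riser mm [-9.4 58. ] z 26.8 yaw 96.54 F rx,ry,z [ 0.06 -0.07 -1.03] T [ 0.001 -0.044  0.027] op 0.197
```

View pics/four.png

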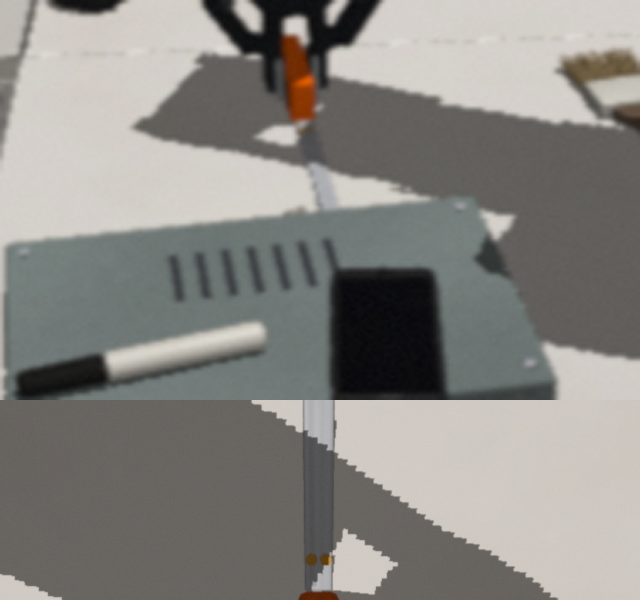

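The view shows a small white bump just past the lip, left of the shank at crop (297,211). The connector is coming along, so I keep dragging.

send_rows:
  dr:
    - [0, 0, 0]
    - [0, 0, 0]
    - [0, 0, 0]
    - [0, 0, 0]
    - [0, 0, 0]
    - [0, 0, 0]
    - [0, 0, 0]
    - [0, 0, 0]
  xyz:
    - [-0.6, 0, 0]
    - [-1.2, 0, 0]
    - [-1.8, 0, 0]
    - [-2.4, 0, 0]
    - [-3, 0, 0]
    - [-3.6, 0, 0]
    - [-4.2, 0, 0]
    - [-4.8, 0, 0]
  jaw: [0, 0, 0, 0, 0, 0, 0, 0]

```text
time_s: 27.45
eef_pos: [0.5303, -0.152, 0.0268]
eef_rot: [-0.0, 0.666, 0.746, 0.0]
wrist_force: [0.2, 0.4, -1.1]
opening: 0.2
grasp_force: 58.9
```

send_rows:
  dr:
    - [0, 0, 0]
    - [0, 0, 0]
    - [0, 0, 0]
    - [0, 0, 0]
    - [0, 0, 0]
    - [0, 0, 0]
    - [0, 0, 0]
    - [0, 0, 0]
  xyz:
    - [-0.6, 0, 0]
    - [-1.2, 0, 0]
    - [-1.8, 0, 0]
    - [-2.4, 0, 0]
    - [-2.9, 0, 0]
    - [-3.3, 0, 0]
    - [-3.6, 0, 0]
    - [-3.7, 0, 0]
  jaw: [0, 0, 0, 0, 0, 0, 0, 0]

```text
time_s: 28.45
eef_pos: [0.5345, -0.1884, 0.0268]
eef_rot: [-0.0, 0.666, 0.746, 0.0]
wrist_force: [-0.3, 0.1, -1.5]
opening: 0.198
grasp_force: 58.9
```

```bash
python3 st.py; python3 - <<'E'
from h import *
s=ctrl.camera("side");w=ctrl.camera("wrist");cv2.imwrite("pics/side5.png",s[:,:,::-1])
a=cv2.resize(s[190:320,230:420,::-1],(640,438),interpolation=cv2.INTER_CUBIC)
cv2.imwrite("pics/five.png",np.vstack([a,w[:160,:,::-1]]))
E
```

```text
t 28.45 head riser mm [-94.2  58. ] z 26.8 yaw 96.53 F rx,ry,z [ 0.16  0.29 -1.54] T [0.021 0.012 0.006] op 0.198
```

View pics/five.png

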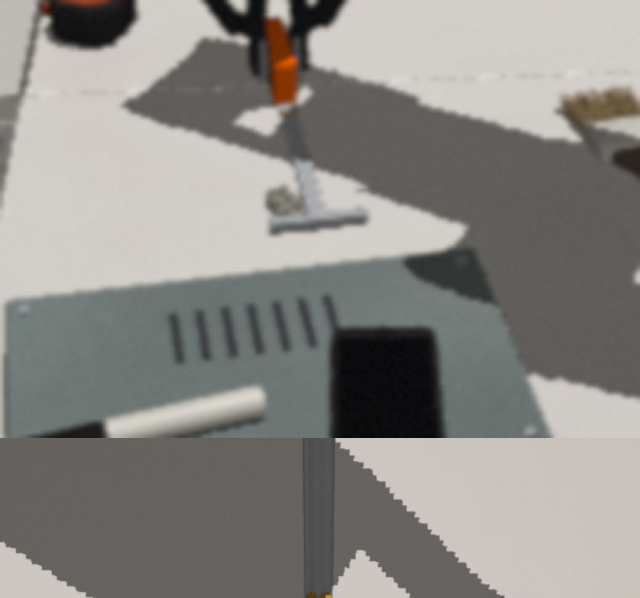

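The connector is in the open at crop (283,200), in the hook between shank and head, about 110 mm in front of the riser. I ease the rake forward off it and lower it.

send_rows:
  dr:
    - [0, 0, 0]
    - [0, 0, 0]
    - [0, 0, 0]
    - [0, 0, 0]
    - [0, 0, 0]
    - [0, 0, 0]
    - [0, 0, 0]
    - [0, 0, 0]
  xyz:
    - [0.4, 0, 0]
    - [0.8, 0, 0]
    - [1.2, 0, 0]
    - [1.2, 0, 0.05]
    - [1.2, 0, 0.1]
    - [1.2, 0, 0.15]
    - [1.2, 0, 0.15]
    - [1.2, 0, 0.15]
  jaw: [0, 0, 0, 0, 0, 0, 0, 0]

```text
time_s: 29.55
eef_pos: [0.5332, -0.1763, 0.026]
eef_rot: [-0.0, 0.666, 0.746, 0.0]
wrist_force: [-2.1, 2.7, 5.7]
opening: 0.207
grasp_force: 60.1
```

```bash
python3 st.py
```

```text
t 29.55 head riser mm [-81.9  57.9] z 26.0 yaw 96.54 F rx,ry,z [2.88 1.81 5.71] T [0.325 0.413 0.039] op 0.207
```

The rake is down on the desk: z is 26.0 mm, as when I picked it up, with a light upward force. Now I release.

send_rows:
  dr:
    - [0, 0, 0]
    - [0, 0, 0]
    - [0, 0, 0]
    - [0, 0, 0]
    - [0, 0, 0]
    - [0, 0, 0]
    - [0, 0, 0]
    - [0, 0, 0]
  xyz:
    - [0, 0, 0]
    - [0, 0, 0]
    - [0, 0, 0]
    - [0, 0, 0]
    - [0, 0, 0]
    - [0, 0, -0.5]
    - [0, 0, -2]
    - [0, 0, -4]
  jaw: [40, 50, 50, 50, 50, 50, 50, 50]

```text
time_s: 30.55
eef_pos: [0.533, -0.1763, 0.0663]
eef_rot: [-0.0, 0.666, 0.746, -0.0]
wrist_force: [0.3, -0.2, -0.6]
opening: 0.503
grasp_force: 0.0
```

send_rows:
  dr:
    - [0, 0, 0]
    - [0, 0, 0]
    - [0, 0, 0]
    - [0, 0, 0]
    - [0, 0, 0]
    - [0, 0, 0]
    - [0, 0, 0]
    - [0, 0, 0]
  xyz:
    - [0, 0, -3]
    - [-1, 0, -6]
    - [-2, 0, -9]
    - [-3, 0, -12]
    - [-3, 0, -15]
    - [-3, 0, -15]
    - [-3, 0, -15]
    - [-3, 0, -15]
  jaw: [50, 50, 50, 50, 50, 50, 50, 50]

```text
time_s: 31.55
eef_pos: [0.5358, -0.2056, 0.214]
eef_rot: [-0.001, 0.666, 0.746, -0.0]
wrist_force: [-0.5, 0.4, -0.7]
opening: 0.494
grasp_force: 0.0
```

```bash
python3 st.py; python3 - <<'E'
from h import *
s=ctrl.camera("side");w=ctrl.camera("wrist");cv2.imwrite("pics/side5.png",s[:,:,::-1])
a=cv2.resize(s[150:310,230:420,::-1],(400,337),interpolation=cv2.INTER_CUBIC)
cv2.imwrite("pics/six.png",np.hstack([a,cv2.resize(w[:,:,::-1],(400,337))]))
E
```

```text
t 31.55 head riser mm [-111.4   58.7] z 214.0 yaw 96.55 F rx,ry,z [ 0.48  0.49 -0.75] T [-0.003  0.064  0.002] op 0.494
```

View pics/six.png

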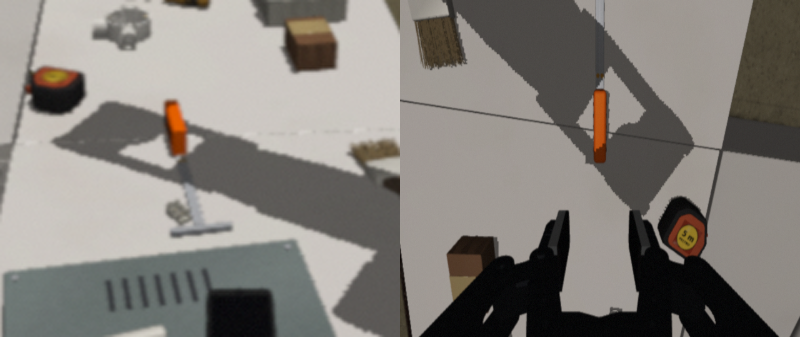

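The side view (left) shows the rake flat on the desk, with its head at (200,228), clear of the riser. The connector lies in the open at (178,211), and the tape measure, screw box and conduit box look undisturbed. The gripper is clear.

```bash
python3 -c "
from bench import ctrl
print(ctrl.hand_in())"
```

```text
the job is handed in; nothing more can be done
None
```

I dragged the connector out with the rake to about 100 mm in front of the riser, laid the rake flat on the desk clear of the riser, let go, and handed the job in at about 32 s; the only touch I felt under the riser was about 2.5 N on the foot.

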